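Arm the laser interlock and hold the shutter open

TASK

With closed fingers, bring up the laser: first push the raised end of the long paddle rocker on the power unit fully down, next push the slim round latch button on the interlock unit fully in so that it stays in, and last press the wide rectangular key on the shutter unit right down and keep holding it - the program finishes while the fingers hold the key down. Keep to that order and leave the wide mushroom stop button beside the latch button unpressed. Only press from above: grip, lift or shove nothing, neither the three loose units nor the things standing round them.

Things in the scene. Friction and masses are not known exactly. Their poses are not given: they have to be found in the camera images.
- power_unit: Loose bench unit, about 1.6 kg: grey case, aluminium lid, 100 mm in x, 120 mm in y, 50 mm high. Origin: centre of the underside, z up. Any unit may stand in any of the three places. Carries a paddle rocker along y, 80 x 36 mm, a shallow V pivoted about x at (0, 0, 62) mm. Off: -y half level, +y half (dark rib at the tip) slopes up to 74 mm. On: +y half level at 62 mm. Frame 54 mm high.
- rocker_on_end (a point): Point on the upper face of the raised (+y) half of the rocker, 27 mm from the pivot: where to press. About 70 mm above the bench at the start, 62 mm when on; it moves with the rocker.
- rocker (a joint): Angle of the rocker: 0 rad off (+y end up), 0.30 rad fully on (+y end down, at its stop). It stays where it is left; about 4 N at the pressing point turns it.
- interlock_unit: Loose bench unit, about 1.6 kg: grey case, aluminium lid, 100 mm in x, 130 mm in y, 50 mm high. Origin: centre of the underside, z up. Any unit may stand in any of the three places. Carries a slim steel latch button, 26 mm diameter, at y = -34 mm (collar 38 mm diameter, 56 mm high), and a black mushroom stop button, 40 mm diameter, at y = +34 mm. Both tops at 72 mm.
- push_latch_top (a point): Centre of the top face of the slim round latch button, 72 mm above the bench at the start, 62 mm when fully in; it moves with the button.
- push_latch (a joint): How far the latch button is pushed in: 0 m out, 0.010 m fully in, at its stop. It stays where it is left; about 4 N moves it.
- stop_mushroom_top (a point): Centre of the top of the mushroom stop button, 40 mm in diameter, 72 mm above the bench. It must not be pressed.
- stop_mushroom (a joint): How far the stop button is pressed: 0 m at rest, 0.006 m fully down; sprung. It must stay at rest.
- shutter_unit: Loose bench unit, about 1.6 kg: grey case, aluminium lid, 100 mm in x, 120 mm in y, 50 mm high. Origin: centre of the underside, z up. Any unit may stand in any of the three places. Carries one sprung rectangular key in the middle of its lid, 46 mm in x, 64 mm in y, top at 66 mm, in a black frame 54 mm high.
- shutter_key_top (a point): Centre of the top face of the rectangular key, 66 mm above the bench at rest, 59 mm fully down; it moves with the key.
- shutter_key (a joint): How far the key is pressed: 0 m at rest, 0.007 m fully down, at its stop. Sprung: 2 N starts it, 4.5 N holds it fully down, and it comes up when let go.
- vial: Bystander: a loose clear vial with a black cap, 32 mm diameter, 60 mm high, standing in front of the power unit. Origin: centre of its underside.
- steel_post: Bystander: a loose steel post on a round foot of 31 mm, 85 mm high, standing in front of the interlock unit. Origin: centre of its underside.
- small_bottle: Bystander: a loose small plastic drop bottle with a white nozzle cap, 28 mm diameter, 69 mm high, standing in front of the shutter unit. Origin: centre of its underside.

How it is judged:
By the outcome, as a careful person would: the job done as asked, in the order asked, and still so for the second after the job is handed in, while the arm keeps its last pose, push and grip.
It also fails if it takes over 48 s, if anything falls off the work surface, if the arm or the gripper's body presses on something with over 40 N, if the wrist force passes 120 N, or if a joint passes its speed limit or range.

ROBOT

A 6-joint arm with a two-finger parallel gripper is mounted at the origin on the work surface; the furniture and walls round the work are solid. World frame = base frame: x ahead of the robot, y to its left, z up, the work surface at z = 0. Lengths are in m, angles in rad, forces in N, time in s.
With the tool pointing down it reaches from about 0.35 to 0.85 m from the base axis. Payload 8.1 kg.
Tool frame: the origin (TCP) lies midway between the tips of the shut fingers; the grasp point (between the pads) lies 19 mm behind it; z points along the fingers, y is the line along which they close (so a half turn about z gives the same grasp; the last joint's range is limited). The gripper opens to 85 mm and grips with 20 to 120 N. Pads are 22 mm wide; open, the fingers measure 114 mm over their backs; the gripper's body (76 mm by 85 mm) begins 54 mm behind the grasp point. The pads swing forward as they close: fully open they stand 13 mm farther back than shut.
Start: joints at [1.25, 0.13, 1.488, -0, 1.523, -0.085], TCP at [0.14, 0.583, 0.231] pointing down, gripper open.
Joint ranges: [-2.96, 2.96], [-0.89, 2.26], [0.02, 2.5], [-1.34, 4.48], [0, 2.73], [-2.66, 2.66]. Speed limits (rad/s): [2.39, 2.39, 2.79, 3.14, 3.14, 3.14].

INTERFACE

Orientations are given as a rotation vector (axis times angle).
In Python, from workcell import ctrl, camrig, jaws gives the robot as it stands (ctrl), with the cameras (camrig) and the gripper (jaws). Calls block until the motion is done:
- ctrl.movep(position, orientation): joint-space move of the TCP to a pose.
- ctrl.servo_line(position, orientation=None, v=0.15): straight line of the TCP; orientation=None keeps the orientation; v is the mean speed in m/s.
- ctrl.set_joints(angles): joint-space move.
- jaws.command_gripper(opening): opening from 0.0 (shut) to 1.0 (fully open); the grip force is fixed at half the most; returns when the fingers have stopped.
- ctrl.wait(seconds).
- ctrl.inverse_kinematics(position, orientation): joint angles nearest the present ones, or None.
- ctrl.get_obs(): the state.
- camrig.capture(name): name is "scene" or "top" or "wrist"; returns a dict with "image" (400x640x3 uint8, red, green, blue), "range_z" (400x640 float32, m along the optical axis (not along the pixel's ray), 0 where there is no reading), "K" (3x3 intrinsics, pixels), "pose" (4x4, takes a point from camera to world coordinates). Camera axes: x right, y down, z forward; pixel columns grow to the right and rows downward; lengths in m; the calibration is good to about 2 mm. A picture is of the moment at which its call begins.
A pose or a line that the arm cannot do raises ctrl.MotionError and nothing moves.
- ctrl.sign_off(): hands the job in; it is judged then, once.
The state is a dict: "time_s": time; "joint_pos": joint angles; "qd": joint speeds; "joint_efforts": joint torques, N m; "ee_pos": TCP position; "eef_rot": TCP orientation; "contact_force": force on the tool from outside, world axes, zero at the start; "ft_torque": the same for the moment, N m; "gripper_width": opening from 0.0 (shut) to 1.0 (fully open); "grip_force": force on a finger pad.
Only numpy, scipy, OpenCV 4.12 (cv2) and the standard library are available. Lean on these libraries where they do the work, as an engineer would, in place of code of your own. Each camera call takes 0.05 s, during which the arm holds its last target. There are 200 camera calls.

## Working session

There is one attempt and no reset: what is moved stays moved. The work goes in short steps, each a Python script; the robot and the scene stay as the last script left them, time stands still between calls to the robot, and variables do not carry over. Pictures are saved under pics/ and viewed, at most 10 in all, crops included, and the job is handed in when it is done.

```bash
mkdir -p pics
python3 - <<'E'
from workcell import ctrl, camrig, jaws
import cv2,numpy as np
for n in("top","scene"):
    c=camrig.capture(n); cv2.imwrite(f"pics/{n}0.png",c["image"][:,:,::-1]); np.savez(f"{n}0.npz",**c)
    print(n,c["K"].round(1).tolist(),c["pose"].round(3).tolist())
o=ctrl.get_obs();print(o["time_s"],o["eef_rot"],o["contact_force"])
E
```

```text
top [[418.9, 0.0, 315.2], [0.0, 418.9, 195.0], [0.0, 0.0, 1.0]] [[0.099, -0.975, 0.199, 0.321], [-0.995, -0.097, 0.022, 0.046], [-0.002, -0.2, -0.98, 1.218], [0.0, 0.0, 0.0, 1.0]]
scene [[371.7, 0.0, 313.2], [0.0, 371.7, 201.4], [0.0, 0.0, 1.0]] [[-0.89, -0.313, 0.331, 0.252], [-0.455, 0.594, -0.663, 0.655], [0.011, -0.741, -0.671, 0.675], [0.0, 0.0, 0.0, 1.0]]
0.1 [-3.69455692e-01 -3.11943151e+00  2.57444939e-03] [ 0.44507205  0.18666824 -0.02263765]
```

View pics/top0.png

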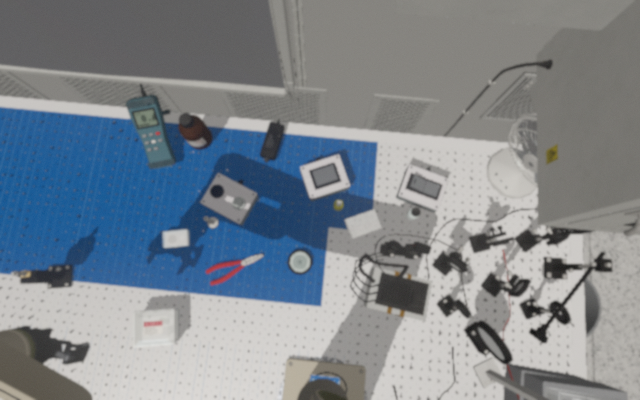

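View pics/scene0.png

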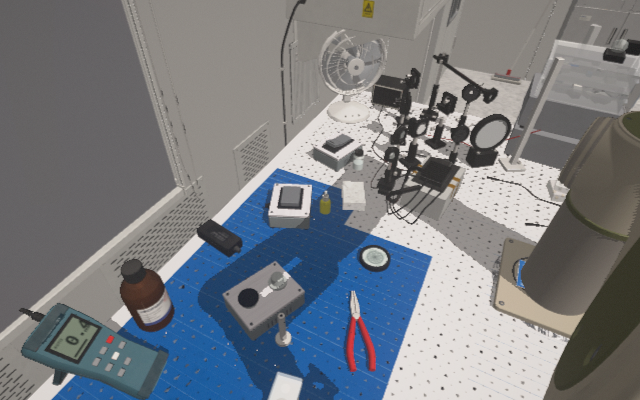

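The top view shows the interlock unit at about (230,198), with the black mushroom at (217,191) and the latch near (243,202). The shutter unit is at (325,176) with its bottle at (339,205). The power unit is at (424,185) with its vial at (415,212). The scene view shows the same layout. Next I'll enlarge both.

Run:
```python
import cv2,numpy as np
t=np.load("top0.npz")["image"][:,:,::-1]; s=np.load("scene0.npz")["image"][:,:,::-1]
a=cv2.resize(t[140:235,190:460],None,fx=2.95,fy=2.95,interpolation=cv2.INTER_CUBIC)
b=[cv2.resize(s[y:y+90,x:x+100],(266,240),interpolation=cv2.INTER_CUBIC) for x,y in((215,250),(250,160),(295,110))]
o=np.zeros((a.shape[0]+240,800,3),np.uint8);o[:a.shape[0],:a.shape[1]]=a[:,:800];o[a.shape[0]:,:798]=np.hstack(b)
cv2.imwrite("pics/crop1.png",o)
```

```text
(no output)
```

View pics/crop1.png

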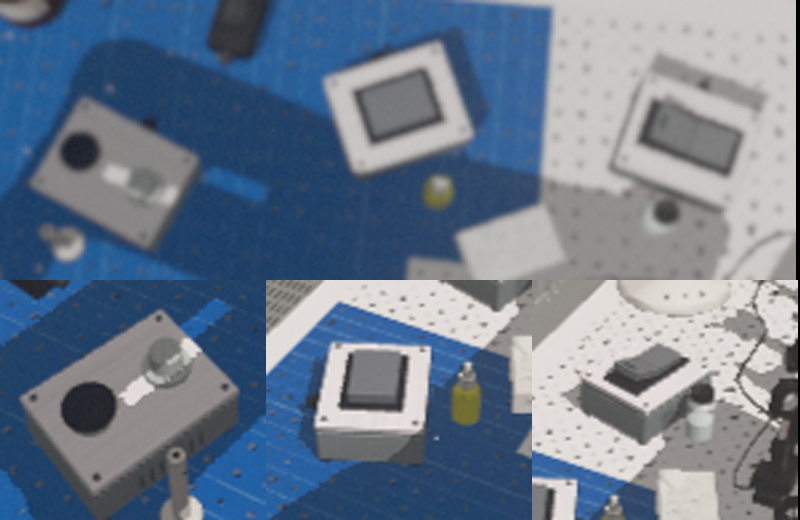

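The crop shows the latch at top pixel (240,202), the mushroom at (217,191.5), the key centre at (325,175) and the rocker centre at (424,186). I still need a close view to see which rocker end is raised.

```bash
cat > h.py <<'E'
import numpy as np,cv2
from workcell import ctrl, camrig, jaws
from scipy.spatial.transform import Rotation as R
def ray(c,uv,z):
    d=c["pose"][:3,:3]@np.linalg.inv(c["K"])@[*uv,1]; o=c["pose"][:3,3]
    return o+d*(z-o[2])/d[2]
def pt(c,uv):  # from range
    u,v=np.round(uv).astype(int); z=np.median(c["range_z"][v-1:v+2,u-1:u+2])
    return (c["pose"]@[*(np.linalg.inv(c["K"])@[*uv,1]*z),1])[:3]
def two(c1,uv1,c2,uv2):  # midpoint of two rays, gap
    o=[c["pose"][:3,3] for c in(c1,c2)];d=[c["pose"][:3,:3]@np.linalg.inv(c["K"])@[*u,1] for c,u in((c1,uv1),(c2,uv2))]
    s=np.linalg.lstsq(np.c_[d[0],-d[1]],o[1]-o[0],rcond=None)[0]
    a,b=o[0]+s[0]*d[0],o[1]+s[1]*d[1]; return (a+b)/2,np.linalg.norm(a-b)
def down(yaw): # tool z down, tool y axis at angle yaw(+pi) in world
    y=np.array([np.cos(yaw),np.sin(yaw),0]);z=np.array([0,0,-1.]);return R.from_matrix(np.c_[np.cross(y,z),y,z]).as_rotvec()
E
python3 - <<'E'
from h import *
t=dict(np.load("top0.npz"));s=dict(np.load("scene0.npz"))
for n,uv,z in(("latch",(240.2,202),.072),("mush",(217.1,191.5),.072),("key",(324.9,175.3),.066),("rocker",(423.9,186.4),.064),("vial",(415.6,211.8),.06),("post",(208.5,220),.085),("bottle",(338.6,203.5),.069)):
    print(n,ray(t,uv,z).round(3),pt(t,uv).round(3))
o=ctrl.get_obs();print(R.from_rotvec(o["eef_rot"]).as_matrix().round(2).tolist())
for p in((.62,.27),(.6,.02),(.6,-.2)):
  for yaw in (0,.7,1.57,2.3):
    q=ctrl.inverse_kinematics([*p,.25],down(yaw)); print(p,yaw,None if q is None else np.round(q,2))
c=camrig.capture("wrist");print(np.round(np.linalg.inv(np.r_[np.c_[R.from_rotvec(o["eef_rot"]).as_matrix(),o["ee_pos"]],[[0,0,0,1]]])@c["pose"],3).tolist(),c["K"][0,0])
# height map of area for obstacles
rz=t["range_z"];v,u=np.mgrid[0:400,0:640];P=np.stack([(u-t["K"][0,2])/t["K"][0,0]*rz,(v-t["K"][1,2])/t["K"][1,1]*rz,rz,np.ones_like(rz)],-1)@t["pose"].T
for y in np.arange(.75,-.5,-.05): print(round(y,2),[int(100*(P[...,2][(abs(P[...,1]-y)<.025)&(abs(P[...,0]-x)<.025)&(rz>0)].max(initial=-.01))) for x in np.arange(.1,.95,.05)])
E
```

```text
latch [0.513 0.277 0.072] [0.513 0.277 0.072]
mush [0.536 0.346 0.072] [0.536 0.346 0.072]
key [0.614 0.05  0.066] [0.614 0.05  0.066]
rocker [ 0.61  -0.231  0.064] [ 0.61  -0.231  0.064]
vial [ 0.535 -0.212  0.06 ] [ 0.535 -0.211  0.064]
post [0.452 0.354 0.085] [0.453 0.356 0.077]
bottle [0.536 0.004 0.069] [0.538 0.004 0.058]
[[-0.97, 0.23, -0.0], [0.23, 0.97, -0.0], [0.0, -0.0, -1.0]]
(0.62, 0.27) 0 [ 0.33  0.33  1.22 -0.    1.59  0.33]
(0.62, 0.27) 0.7 [ 0.33  0.33  1.22 -0.    1.59 -0.37]
(0.62, 0.27) 1.57 [ 0.33  0.33  1.22 -0.    1.59 -1.24]
(0.62, 0.27) 2.3 [ 0.33  0.33  1.22 -0.    1.59 -1.97]
(0.6, 0.02) 0 [-0.05  0.12  1.46 -0.    1.56 -0.05]
(0.6, 0.02) 0.7 [-0.05  0.12  1.46 -0.    1.56 -0.75]
(0.6, 0.02) 1.57 [-0.05  0.12  1.46  0.    1.56 -1.62]
(0.6, 0.02) 2.3 [-0.05  0.12  1.46 -0.    1.56 -2.35]
(0.6, -0.2) 0 [-0.4   0.21  1.36 -0.    1.57 -0.4 ]
(0.6, -0.2) 0.7 [-0.4   0.21  1.36 -0.    1.57 -1.1 ]
(0.6, -0.2) 1.57 [-0.4   0.21  1.36  0.    1.57 -1.97]
(0.6, -0.2) 2.3 None
[[0.001, -0.964, -0.265, 0.068], [1.0, 0.001, 0.0, -0.0], [0.0, -0.265, 0.964, -0.142], [0.0
[... 892 characters left out ...]
4, 0, 0, 0, 0, 1, 1, 0, 0, 5, 7, 7, 5, 0, 0, -1, 45]
-0.0 [35, 0, 0, 0, 0, 0, 0, 0, 2, 7, 7, 6, 5, 0, 0, -1, 46]
-0.05 [28, 1, 0, 0, 10, 10, 8, 3, 3, 0, 0, 0, 0, 0, 61, -1, 46]
-0.1 [1, 0, 0, 8, 12, 10, 10, 4, 3, 3, 0, 0, 1, 0, 61, -1, 42]
-0.15 [0, 0, 0, 8, 11, 11, 14, 14, 0, 0, 5, 0, 0, 0, 62, -1, 43]
-0.2 [1, 1, 0, 8, 11, 11, 17, 17, 6, 6, 7, 7, 0, 0, 63, -1, 43]
-0.25 [1, 0, 0, 8, 9, 8, 17, 17, 0, 5, 6, 6, 2, 0, 63, -1, 43]
-0.3 [1, 0, 1, 1, 15, 1, 15, 15, 0, 5, 5, 5, 0, 0, 64, -1, 43]
-0.35 [0, 0, 3, 16, 15, 1, 15, 0, 1, 0, 0, 0, 0, 0, 65, 37, 42]
-0.4 [1, 5, 16, 16, 0, 17, 0, 16, 61, 61, 62, 62, 63, 63, 65, 51, 44]
-0.45 [27, 30, 16, 20, 0, 17, 17, 55, 59, 1, 1, 21, 26, 26, 24, 21, 30]
```

Run:
```python
from h import *
jaws.command_gripper(0.0)
for i,p in enumerate([(.525,.31),(.614,.05),(.61,-.231)]):
    ctrl.movep([*p,.23],down(.2))
    c=camrig.capture("wrist"); np.savez(f"w{i}.npz",**c); cv2.imwrite(f"pics/w{i}.png",c["image"][:,:,::-1])
    print(ctrl.get_obs()["time_s"])
ims=[cv2.resize(cv2.imread(f"pics/w{i}.png"),(400,250)) for i in range(3)]
cv2.imwrite("pics/w_all.png",np.vstack([np.hstack(ims[:2]),np.hstack([ims[2],0*ims[2]])]))
```

```text
2.6917
3.8083
4.9417
```

View pics/w_all.png

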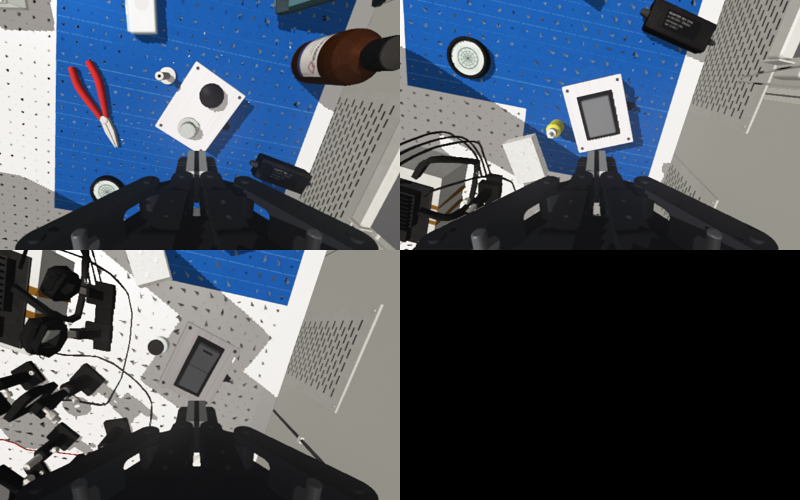

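The wrist tiles, in full-resolution pixels, show the latch at about (304,205), the mushroom at (338,152), the key at (318,181) and the rocker at (317,182). All of them are in clear view. Next I'll measure them from the wrist views and check against the top view.

Run:
```python
from h import *
t=dict(np.load("top0.npz"))
def pts(c):
    rz=c["range_z"];v,u=np.mgrid[0:400,0:640];K=c["K"]
    return np.stack([(u-K[0,2])/K[0,0]*rz,(v-K[1,2])/K[1,1]*rz,rz,np.ones_like(rz)],-1)@c["pose"].T
def blob(i,zlo,uv):
    c=dict(np.load(f"w{i}.npz"));P=pts(c);m=((P[...,2]>zlo)&(P[...,2]<.09)&(c["range_z"]>0)).astype(np.uint8);m[235:]=0
    n,l,st,ce=cv2.connectedComponentsWithStats(m,connectivity=4);k=l[uv[1],uv[0]]
    Q=P[l==k][:,:3]; r=cv2.minAreaRect(Q[:,:2].astype(np.float32)*1000)
    print(i,"n",st[k,4],"px",ce[k].round(1),"z",np.percentile(Q[:,2],[2,50,98]).round(4),"rect",np.round(r[0],1),np.round(r[1],1),round(r[2],1));return c,Q,ce[k],r
for a,tuv in(((0,.066,(304,205)),(240.2,202)),((0,.066,(338,152)),(217.1,191.5)),((1,.061,(318,181)),(324.9,175.3))):
    c,Q,ce,r=blob(*a); print("  two-view",*two(c,ce,t,tuv))
c,Q,ce,r=blob(2,.0575,(317,182))
b=cv2.boxPoints(r);e=sorted([b[1]-b[0],b[2]-b[1]],key=np.linalg.norm)[1];e/=np.linalg.norm(e);ctr=np.array(r[0])
s=(Q[:,:2]*1000-ctr)@e
print("axis",e,"two",two(c,ce,t,(423.9,186.4)));
for k in range(-45,46,6):
    w=abs(s-k)<3
    if w.any():print(k,w.sum(),np.median(Q[w,2]).round(4))
cv2.imwrite("pics/rock.png",cv2.resize(c["image"][110:260,230:400,::-1],None,fx=3,fy=3))
```

```text
0 n 477 px [300.6 208.5] z [0.0683 0.071  0.0725] rect [514.2 288.1] [24.6 24.6] 15.0
  two-view [0.51521577 0.2821112  0.05052486] 0.0021496024658592006
0 n 1188 px [338.5 152.9] z [0.0662 0.0692 0.0717] rect [539.8 350.2] [38.1 37.7] 34.9
  two-view [0.53987164 0.34991507 0.05564642] 0.001811112239260727
1 n 2718 px [318.1 186.2] z [0.0627 0.065  0.0665] rect [616.9  52.3] [46.  64.1] 24.2
  two-view [0.61760425 0.05044088 0.04929692] 0.0007446004892727475
2 n 2657 px [318.5 187.7] z [0.0598 0.0625 0.0723] rect [ 613.4 -231.1] [80.8 36. ] 74.4
axis [0.2689759 0.963147 ] two (array([ 0.61480235, -0.23430808,  0.04353453]), np.float64(0.0029637591679604947))
-39 113 0.0615
-33 185 0.0614
-27 187 0.0614
-21 186 0.0612
-15 195 0.0612
-9 193 0.0612
-3 199 0.061
3 174 0.0621
9 195 0.0639
15 202 0.0657
21 207 0.0675
27 213 0.0692
33 224 0.0712
39 184 0.0706
```

View pics/rock.png

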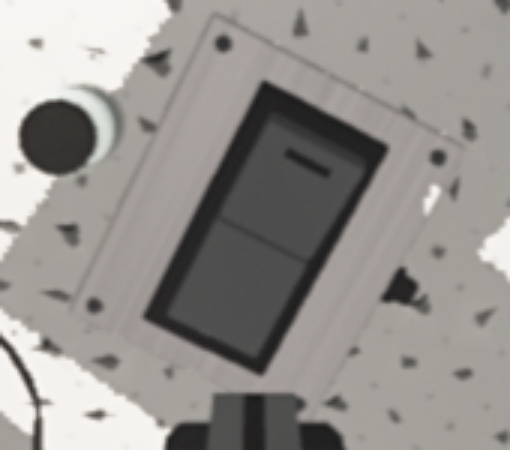

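The rib marks the raised end, at crop (307,163), which is on the world +y side. The range profile agrees: z is 0.071 m at that end. The wrist measurements put the latch–mushroom spacing at 67 mm against the nominal 68 mm, so my hand-picked top-view latch pixel was the error. I'll press the rocker now, stepping down under force monitoring.

```bash
cat >> h.py <<'E'
def press(xy,yaw,z0,zmin,F):
    ctrl.servo_line([*xy,z0],down(yaw),v=.1)
    ctrl.wait(.2); f0=ctrl.get_obs()["contact_force"][2]; z=z0
    while z>zmin:
        z-=.001; ctrl.servo_line([*xy,z],v=.02); o=ctrl.get_obs(); f=o["contact_force"]
        print(round(z,4),o["ee_pos"][2].round(4),(f[2]-f0).round(1),end="; ")
        if abs(f[2]-f0)>F: break
    print("t",o["time_s"],"xy",o["ee_pos"][:2].round(4),"f",f.round(1)); return z
E
python3 - <<'E'
from h import *
p=(.619,-.205)
ctrl.movep([*p,.12],down(-.27))
press(p,-.27,.078,.054,18)
ctrl.servo_line([*p,.23],v=.2)
ctrl.movep([.612,-.231,.23],down(.2))
c=camrig.capture("wrist");np.savez("w3.npz",**c)
cv2.imwrite("pics/rock2.png",cv2.resize(c["image"][110:260,230:400,::-1],None,fx=3,fy=3))
for s in(-27,-10,10,20,27,33,37):
    P=np.array([.6134,-.2311])+np.array([.269,.963])*s/1e3
    w=np.linalg.inv(c["pose"])@[*P,.062,1];uv=(c["K"]@w[:3])[:2]/w[2]; print(s,pt(c,uv).round(4))
E
```

```text
0.077 0.0771 -0.5; 0.076 0.0759 -0.6; 0.075 0.0749 0.2; 0.074 0.0739 0.6; 0.073 0.0729 -1.1; 0.072 0.0722 -0.5; 0.071 0.0712 1.5; 0.07 0.0701 2.2; 0.069 0.069 1.8; 0.068 0.0679 0.9; 0.067 0.0668 1.8; 0.066 0.0658 0.7; 0.065 0.0648 1.6; 0.064 0.0638 1.3; 0.063 0.0628 0.8; 0.062 0.062 2.8; 0.061 0.0619 9.4; 0.06 0.0617 13.7; 0.059 0.0615 20.2; t 11.0167 xy [ 0.6193 -0.2051] f [-9.4  6.2 20.7]
-27 [ 0.6059 -0.255   0.0689]
-10 [ 0.6106 -0.2402  0.0641]
10 [ 0.6161 -0.2216  0.0612]
20 [ 0.6188 -0.212   0.0611]
27 [ 0.6207 -0.2052  0.0614]
33 [ 0.6223 -0.1993  0.0623]
37 [ 0.6234 -0.1956  0.0612]
```

View pics/rock2.png

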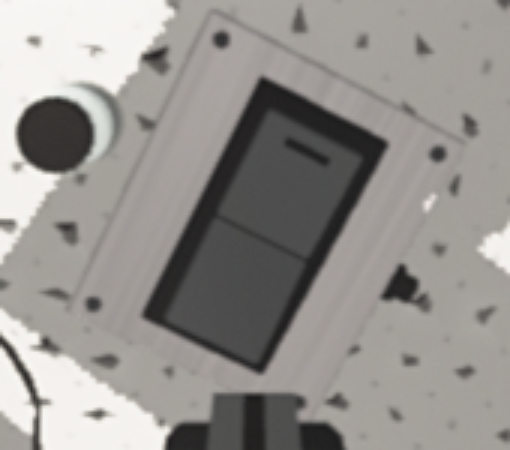

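The +y half is now level at about 61–62 mm, with the rib still at crop (307,150). The rocker is fully on and the unit hasn't moved. Next is the latch.

Run:
```python
from h import *
p=(.5133,.2875)
ctrl.movep([*p,.14],down(-.39))
press(p,-.39,.078,.054,15)
ctrl.servo_line([*p,.2],v=.2)
ctrl.movep([.525,.31,.23],down(.2))
c=camrig.capture("wrist");np.savez("w4.npz",**c)
cv2.imwrite("pics/latch2.png",cv2.resize(c["image"][110:260,230:400,::-1],None,fx=3,fy=3))
for P in((.5142,.2881,.062),(.5398,.3502,.072)):
    w=np.linalg.inv(c["pose"])@[*P,1];uv=(c["K"]@w[:3])[:2]/w[2]; print(uv,pt(c,uv).round(4))
```

```text
0.077 0.0771 -0.0; 0.076 0.0759 -1.3; 0.075 0.0748 -1.3; 0.074 0.0739 0.2; 0.073 0.0729 0.0; 0.072 0.072 -1.6; 0.071 0.0712 1.6; 0.07 0.0701 2.9; 0.069 0.069 2.3; 0.068 0.0679 1.9; 0.067 0.0669 1.0; 0.066 0.066 1.6; 0.065 0.0649 0.9; 0.064 0.0639 0.9; 0.063 0.063 1.7; 0.062 0.062 3.1; 0.061 0.0619 10.1; 0.06 0.0618 18.0; t 20.0333 xy [0.5135 0.2876] f [-6.7 -3.2 18.4]
[302.04286654 205.62865896] [0.5142 0.2878 0.0609]
[339.93733574 152.41339666] [0.5399 0.3501 0.0711]
```

View pics/latch2.png

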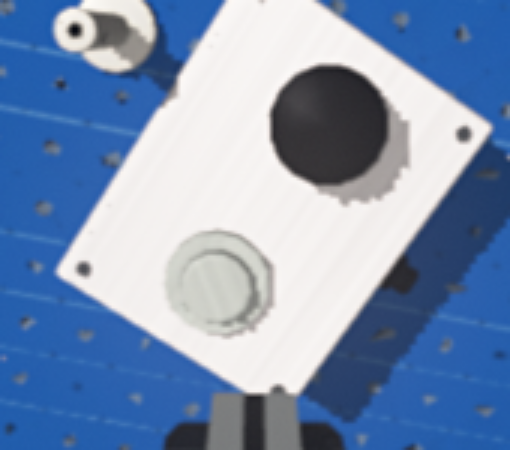

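The latch at crop (217,285) is in, with its top near 61–62 mm. The mushroom at (330,125) is untouched at 71–72 mm. Next I'll press the key, hold it and hand in.

Run:
```python
from h import *
p=(.6162,.0515)
ctrl.movep([*p,.14],down(.42))
press(p,.42,.072,.052,15)
ctrl.wait(.5);o=ctrl.get_obs();print(o["ee_pos"],o["contact_force"],o["time_s"])
if o["ee_pos"][2]<.0596 and o["contact_force"][2]>9: print(ctrl.sign_off())
```

```text
0.071 0.0711 0.9; 0.07 0.0698 0.3; 0.069 0.0689 0.6; 0.068 0.0679 1.3; 0.067 0.0669 1.3; 0.066 0.0661 1.0; 0.065 0.0652 2.1; 0.064 0.0641 2.7; 0.063 0.0631 2.9; 0.062 0.0621 3.6; 0.061 0.0611 4.6; 0.06 0.0601 4.7; 0.059 0.0591 4.8; 0.058 0.059 11.0; 0.057 0.0588 17.5; t 27.425 xy [0.6165 0.0515] f [-6.4  0.3 17.1]
[0.6165191  0.05150543 0.05883163] [-5.27261907 -0.38635698 16.87815599] 27.925
the job is handed in; nothing more can be done
None
```

The job is handed in at 27.9 s: I pushed the rocker fully on, then latched the interlock button with the stop button unpressed, and the fingers are holding the shutter key fully down at about 17 N.

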